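# Index the sample carousel by one hole

### The job

Press the spring plunger of the sample carousel in with the fingertips and, keeping it pressed, swing it round to the next hole of the index plate, one hole only, in the direction that brings the amber bottle in front of the tall post (never the other way); then let go so that the plunger springs fully out and locks in that hole. Grasp and lift nothing, do not touch the bottle or the beaker that ride on the table, and leave the tape roll and the forceps where they lie.

Things in the scene. Friction and masses are not known exactly. Their poses are not given: they have to be found in the camera images.
- carousel: Base of the sample carousel, a fixed grey disc 236 mm across, 20 mm high; on it turns an aluminium table 200 mm across, top 60 mm above the worktop. Origin: on the vertical turning axis at worktop height; z up. At turntable 0 the plunger's arm lies along its -x, the bottle along +x, the beaker along +y (both 62 mm from the axis).
- index_plate: Fixed, curved plate round the -x side of the carousel, under the plunger (radii 112 to 148 mm, top 46 mm above the worktop), with a curved slot and five round holes 30 deg (0.524 rad) apart, at turntable values -1.047, -0.524, 0, 0.524, 1.047. Same origin and axes as the carousel.
- turntable (a joint): Angle of the table about the carousel's axis, rad, positive anticlockwise seen from above. It starts locked in the middle hole (0, with about 0.015 rad of play either way) and can turn only while the plunger is pressed in 10 mm or more. Turning then takes about 1 N at the dish; the table stays where it is left.
- plunger (a joint): How far the plunger is pressed down, m: 0 = fully out, 0.015 = at its stop. It takes about 4 N to start and 8 N at the stop. Its domed collar, under the index plate, sits in a hole when out; released within about 4 mm of a hole's centre it finds the hole and springs up by itself, released between holes it stays pressed about 9 mm.
- dish (a point): Centre of the floor of the plunger's black round dish, the pad to press: inner diameter 48 mm, outer 56 mm, rim 10 mm above this floor. 130 mm from the carousel's axis, on the table's index arm; 80 mm above the worktop when out, 65 mm when fully pressed. It turns with the table; a fingertip pressing in the dish carries it round by friction and by the rim.
- tall_post: Plain grey round reader post, 170 mm tall, 26 mm thick, fixed, beyond the far side of the table, 150 mm from the axis, 30 deg to one side of the bottle's starting direction. Origin: centre of its foot. A bottle 'in front of' it lies on the line from the axis to the post, 88 mm from the post's axis.
- short_post: The same post but only 85 mm tall, 30 deg to the other side. Tall and short change places from start to start. Origin: centre of its foot.
- bottle: Amber bottle with black cap, 58 mm across, 115 mm tall, standing loose in a shallow ring seat of the table, its foot 60 mm above the worktop. Origin: centre of its underside.
- beaker: Small glass beaker, 50 mm across, 69 mm tall, standing loose in the other ring seat of the table. Origin: centre of its underside.
- tape_roll: Roll of pink labelling tape, 52 mm across, 22 mm high, loose on the worktop beside the carousel. Origin: centre of its underside.
- tweezers: Steel forceps, 130 mm long, 10 mm high, lying loose on the worktop at the other side. Origin: under its middle; its length is along its own y.
Mind the look-alikes: they are no part of the job. Leave any pink look-alike of the beaker alone.

How it is judged:
By the outcome, as a careful person would: the job done as asked, in the order asked, and still so for the second after the job is handed in, with the robot touching nothing.
It also fails if it takes over 35 s, if anything falls off the work surface, if the arm or the gripper's body presses on something with over 40 N, if the wrist force passes 120 N, or if a joint passes its speed limit or range.

### The arm

A 6-joint arm with a two-finger parallel gripper is mounted at the origin on a cart in front of the work surface, level with it; the furniture and walls round the work are solid. World frame = base frame: x ahead of the robot, y to its left, z up, the work surface at z = 0. Lengths are in m, angles in degrees, forces in N, time in s.
With the tool pointing down it reaches from about 0.25 to 0.8 m from the base axis. Payload 3.9 kg.
Tool frame: the origin (TCP) lies on the mounting face of the last link; the fingertips stand 173 mm ahead of it and the grasp point (between the pads) lies 155 mm ahead of it; z points along the fingers, y is the line along which they close (so a half turn about z gives the same grasp; the last joint's range is limited). The gripper opens to 85 mm and grips with 20 to 120 N. Pads are 22 mm wide; open, the fingers measure 114 mm over their backs; the gripper's body (76 mm by 85 mm) begins 54 mm behind the grasp point. The pads swing forward as they close: fully open they stand 13 mm farther back than shut.
Start: joints at [77.063, 14.897, -7.913, 67.191, 0, 90], TCP at [0.118, 0.512, 0.405] pointing down, gripper open.
Joint ranges: [-159.42, 159.42], [-47.68, 98.78], [-73.54, 78.23], [-108.79, 121.32], [-90, 84.71], [-180, 180]. Speed limits (degrees/s): [147.25, 147.25, 180, 180, 180, 180].

### API

Orientations are given as a 3x3 rotation matrix whose columns are the frame's x, y, z axes.
In Python, from bench import status, eyes, workorder gives the robot as it stands.
- The arm moves only by the tool jog_arm, never from a script. Its argument "targets" is a list of rows, each a list of 3 entries, a list of its own where there are three numbers: the shift along the tool's x, y, z scaled (see below), then the turn, a rotation vector about the tool's x, y, z scaled (see below), then the closure, from -1 (fully open) to 1 (shut). In form: [[[dx, dy, dz], [rx, ry, rz], claw], ...]. A call has 1 to 10 rows; each row is the pose to reach, as a shift and turn from the pose commanded when the call began, along the tool's axes at that moment, turning the shorter way round; what a row does not reach only later rows make up. The controller multiplies each number of a shift by 100 cm and each number of a turn by pi rad. A row lasts 1/12 s, in which the tool goes at most 41.7 mm and 7.16 degrees, less where a joint would pass 70% of its speed; a pose out of reach is approached as far as the arm can. A call with a number of a shift or a turn outside -1 to 1 is refused whole. A call with a gripper value outside its range is refused whole. The fingers move at their own pace and stop on an object; the grip force is fixed at half the most. Time passes only in rows, so rows that repeat a pose let the fingers close. It gives the time, the measured TCP pose, the force, the opening and the grip force at its end, in the units of the state.
- status.sense(): the state, without advancing time (a new reading comes with each control period).
- eyes.camera(name): name is "scene" or "top" or "wrist"; returns a dict with "pixels" (400x640x3 uint8, red, green, blue), "range_z" (400x640 float32, m along the optical axis (not along the pixel's ray), 0 where there is no reading), "mtx" (3x3 intrinsics, pixels), "distortion" ([k1, k2, p1, p2, k3] as OpenCV has them; the pictures are not rectified), "R" (3x3) and "t" (3): a world point X has camera coordinates R X + t. Camera axes: x right, y down, z forward; pixel columns grow to the right and rows downward; lengths in m; the calibration is good to about 2 mm. A picture is of the moment at which its call begins.
- workorder.hand_in(): hands the job in; it is judged then, once.
Trained networks look in the newest picture that a camera, given by its name, has taken for a name from the list of things; names that differ only in an ending like _2 or _b are one class to them, and where a whole thing is asked for, a point or a joint stands for the part that bears it (a point fixed in the world has none). Each returns a list of dicts, best first, with "conf" (0 to 1); they miss things now and then, are a little off and sometimes report something else, mostly with a low value. They report only what shows in the picture. A call takes as long as a camera call. They do not tell look-alikes from the thing itself.
- eyes.regions_of(query, camera): "pixels" (400x640 bool, what is visible of it) and "uv" ([column, row] in pixels, amid what is visible of it).
The state is a dict: "time_s": time; "joint_pos": joint angles; "joint_velocities": joint speeds; "tau": joint torques, N m; "tool_pos": TCP position; "tcp_rot": TCP orientation; "force": force on the tool from outside, world axes, zero at the start; "ft_torque": the same for the moment, N m; "opening": finger opening in m; "grasp_force": force on a finger pad.
Only numpy, scipy, OpenCV 4.12 (cv2) and the standard library are available. Lean on these libraries where they do the work, as an engineer would, in place of code of your own. Each camera call takes 0.05 s, during which the arm holds its last target. There are 200 camera calls.

## Working session

There is one attempt and no reset: what is moved stays moved. The work goes in short steps, Python scripts to look and compute and a tool call to move; the robot and the scene stay as the last step left them, time stands still between calls to the robot, and variables do not carry over. Pictures are saved under pics/ and viewed, at most 10 in all, crops included, and the job is handed in when it is done.

Besides the shell and the picture viewer there is one more tool, called after "Emit:" as name(argument=value, ...), one argument or row to a line, values as JSON. jog_arm: Moves the arm, as the interface text tells. Shifts and turns lie within -1 to 1; 1 stands for 100 cm of shift or pi rad of turn. Its arguments: {"type":"object","properties":{"targets":{"type":"array","items":{"type":"array"}}},"required":["targets"]}

```bash
mkdir -p pics; cat > h.py <<'E'
import numpy as np, cv2
from bench import status, eyes, workorder
def world(c,uv,depth=None):
    uv=np.atleast_2d(np.float64(uv)); 
    if depth is None: depth=c["range_z"][uv[:,1].astype(int),uv[:,0].astype(int)]
    n=cv2.undistortPoints(uv[:,None],np.float64(c["mtx"]),np.float64(c["distortion"]))[:,0]
    P=np.c_[n,np.ones(len(n))]*np.asarray(depth)[:,None]
    return (P-np.array(c["t"]))@np.array(c["R"])
def save(c,name): cv2.imwrite("pics/"+name,cv2.cvtColor(c["pixels"],cv2.COLOR_RGB2BGR))
E
python3 - <<'E'
from h import *
np.set_printoptions(precision=4,suppress=True)
s=status.sense(); print(s["time_s"],s["tool_pos"],s["tcp_rot"],s["force"],s["opening"])
for n in ("top","scene"):
    c=eyes.camera(n); save(c,n+"0.png")
    for q in ("carousel","index_plate","dish","tall_post","short_post","bottle","beaker","tape_roll","tweezers"):
        for r in eyes.regions_of(q,n)[:3]:
            m=r["pixels"]; v,u=np.nonzero(m); P=world(c,np.c_[u,v]); P=P[c["range_z"][v,u]>0]
            if len(P): print(n,q,round(r["conf"],2),np.round(r["uv"]),len(P),np.median(P,0),P.min(0),P.max(0))
E
```

```text
0.0 [0.1175 0.5113 0.4039] [[-0.9746  0.2238 -0.0004]
 [ 0.2238  0.9746 -0.0019]
 [ 0.     -0.002  -1.    ]] [0.1368 0.0848 0.1354] 0.08530035949828976
top carousel 0.62 [250. 249.] 428 [0.4582 0.2173 0.0218] [ 0.4325  0.1917 -0.004 ] [0.4851 0.2491 0.0281]
top index_plate 0.93 [357. 226.] 1669 [ 0.5134 -0.0029  0.0406] [ 0.4607 -0.0989 -0.0037] [0.6033 0.1675 0.0935]
top dish 0.62 [346. 240.] 566 [0.4838 0.0191 0.0814] [ 0.4545 -0.0073  0.0215] [0.5104 0.0446 0.0943]
top tall_post 0.89 [353. 116.] 540 [0.7443 0.0043 0.0836] [ 0.7314 -0.021  -0.0018] [0.8097 0.0242 0.1729]
top tall_post 0.47 [306. 189.] 219 [0.5953 0.1072 0.0612] [0.5729 0.0914 0.0566] [0.6138 0.1244 0.1311]
top short_post 0.86 [285. 140.] 383 [0.7118 0.1465 0.0161] [ 0.6968  0.1265 -0.0034] [0.748  0.1724 0.0867]
top bottle 0.76 [325. 152.] 805 [0.6587 0.0603 0.1444] [0.6413 0.0315 0.059 ] [0.6972 0.0893 0.1783]
top beaker 0.81 [305. 188.] 245 [0.5976 0.1072 0.0613] [0.5729 0.0893 0.0566] [0.6157 0.1267 0.1311]
top beaker 0.56 [197. 197.] 219 [0.5818 0.3496 0.0014] [ 0.5647  0.3278 -0.006 ] [0.6005 0.3681 0.0129]
to
[... 807 characters left out ...]
0.1448 0.0639] [0.5965 0.0809 0.0392] [0.721  0.1589 0.1093]
scene bottle 0.68 [324. 187.] 614 [0.6485 0.0513 0.1191] [0.6337 0.0302 0.0303] [0.9011 0.2083 0.1763]
scene beaker 0.64 [281. 274.] 89 [ 0.3628  0.0126 -0.0005] [ 0.3426 -0.0082 -0.0039] [0.3819 0.0311 0.0111]
scene beaker 0.6 [230. 209.] 33 [ 0.5765  0.3501 -0.001 ] [ 0.5656  0.3277 -0.0033] [0.5944 0.3635 0.007 ]
scene beaker 0.38 [299. 209.] 25 [0.5941 0.108  0.0586] [0.5856 0.0958 0.0558] [0.6077 0.1188 0.0609]
scene tape_roll 0.78 [242. 235.] 217 [0.4465 0.2099 0.0167] [0.4283 0.1891 0.0002] [0.4803 0.241  0.0231]
scene tweezers 0.45 [386. 250.] 164 [ 0.589  -0.1738  0.0063] [ 0.5671 -0.2319 -0.0029] [ 0.6129 -0.1167  0.0105]
```

```bash
python3 - <<'E'
import cv2
a=cv2.imread("pics/top0.png")[80:330,160:480]; b=cv2.imread("pics/scene0.png")[120:300,180:440]
cv2.imwrite("pics/ct.png",cv2.resize(a,(768,600),interpolation=cv2.INTER_CUBIC)); cv2.imwrite("pics/cs.png",cv2.resize(b,(780,540),interpolation=cv2.INTER_CUBIC))
E
```

```text
(no output)
```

View pics/ct.png

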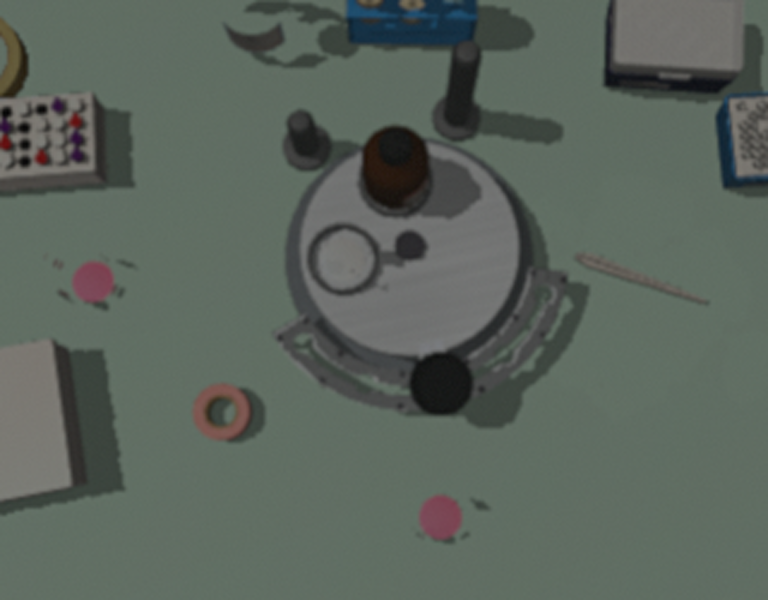

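View pics/cs.png

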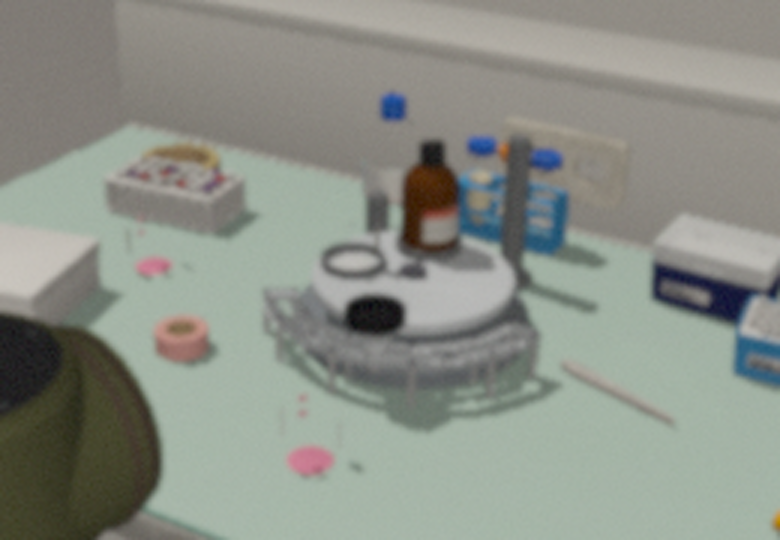

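Two views agree. The tall post is at crop px (460,90), to the right of the bottle at (396,165). The short post is at (303,140), to the left. So the bottle has to go clockwise seen from above, which takes the dish at (441,383) leftward. The pink glasses at (93,282) and (441,517) are look-alikes to avoid; the clear beaker on the table is at (343,258).

```bash
cat > fit.py <<'E'
from h import *
from scipy.optimize import least_squares
np.set_printoptions(precision=4,suppress=True)
def circ(P,r=None):
    f=lambda p: np.hypot(P[:,0]-p[0],P[:,1]-p[1])-(p[2] if r is None else r)
    return least_squares(f,[*P[:,:2].mean(0)]+([0.05] if r is None else []),loss="soft_l1",f_scale=.002).x
def cloud(c):
    v,u=np.nonzero(c["range_z"]>0); return world(c,np.c_[u,v]),c["pixels"][v,u].astype(int)
E
python3 - <<'E'
from fit import *
for n in ("top","scene"):
    c=eyes.camera(n); P,C=cloud(c)
    near=np.hypot(P[:,0]-.606,P[:,1]-.063)
    T=P[(abs(P[:,2]-.06)<.004)&(near<.115)]
    ec=cv2.minEnclosingCircle(np.float32(T[:,:2])); h=cv2.convexHull(np.float32(T[:,:2]))[:,0]; print(n,"table",ec,circ(h,.1),circ(h),np.median(T[:,2]))
    D=P[(np.hypot(P[:,0]-.483,P[:,1]-.019)<.045)&(C.max(1)<60)&(P[:,2]>.07)]
    print("dish",len(D),cv2.minEnclosingCircle(np.float32(D[:,:2])),np.percentile(D[:,2],[5,30,50,80,98]),circ(cv2.convexHull(np.float32(D[:,:2]))[:,0],.028))
    F=D[(D[:,2]<.083)&(D[:,2]>.077)]; print(" floor",len(F), F.mean(0) if len(F) else 0)
    for nm,x,y,z in(("tall",.74,0,.17),("short",.71,.146,.085),("cap",.665,.06,.175)):
        Q=P[(np.hypot(P[:,0]-x,P[:,1]-y)<.03)&(abs(P[:,2]-z)<.004)]; print(nm,len(Q),(Q.min(0)+Q.max(0))/2 if len(Q) else 0)
E
```

```text
top table ((0.6090354919433594, 0.04743122681975365), 0.10067129880189896) [0.6099 0.0473] [0.6098 0.0473 0.0995] 0.06068702499376977
dish 572 ((0.48291078209877014, 0.018819507211446762), 0.02866126410663128) [0.0784 0.0804 0.0814 0.0893 0.0925] [0.4825 0.018 ]
 floor 381 [0.4828 0.0182 0.0805]
tall 64 [0.7529 0.003  0.1688]
short 53 [0.7199 0.1484 0.0841]
cap 149 [0.6706 0.0613 0.175 ]
scene table ((0.6059791445732117, 0.04646569490432739), 0.10120576620101929) [0.6054 0.047 ] [0.6051 0.0465 0.0991] 0.05834280222980602
dish 184 ((0.4795535206794739, 0.017519427463412285), 0.02950132079422474) [0.0773 0.0787 0.0815 0.0859 0.0893] [0.4784 0.0177]
 floor 110 [0.4841 0.0218 0.0795]
tall 10 [0.7494 0.0023 0.1687]
short 7 [0.7129 0.1461 0.0817]
cap 32 [0.6637 0.0601 0.1738]
```

The views agree: axis about (0.607, 0.047), bottle bearing 13°, tall post at -17°, dish at 193°. So the turn is clockwise (turntable to -0.524), and the dish goes from (0.4815, 0.018) to (0.483, 0.085). I'll approach high with the fingers shut.

Emit:
jog_arm(
  targets=[
    [[-0.465,-0.399,0.03],[0,0,0],1],
    [[-0.465,-0.399,0.03],[0,0,0],1],
    [[-0.465,-0.399,0.03],[0,0,0],1],
    [[-0.465,-0.399,0.03],[0,0,0],1],
    [[-0.465,-0.399,0.03],[0,0,0],1],
    [[-0.465,-0.399,0.03],[0,0,0],1],
    [[-0.465,-0.399,0.03],[0,0,0],1],
    [[-0.465,-0.399,0.03],[0,0,0],1],
    [[-0.465,-0.399,0.03],[0,0,0],1],
    [[-0.465,-0.399,0.03],[0,0,0],1],
  ],
)

```text
time_s: 1.93
tool_pos: [0.3654, 0.175, 0.3846]
tcp_rot: [[-0.975, 0.224, 0.001], [0.224, 0.975, 0.001], [-0.001, 0.001, -1.0]]
force: [0.3, 0.4, 0.2]
opening: -0.0002
grasp_force: 0.0
```

Emit:
jog_arm(
  targets=[
    [[-0.148,-0.127,0.04],[0,0,0],1],
    [[-0.148,-0.127,0.04],[0,0,0],1],
    [[-0.148,-0.127,0.04],[0,0,0],1],
    [[-0.148,-0.127,0.04],[0,0,0],1],
    [[-0.148,-0.127,0.04],[0,0,0],1],
    [[-0.148,-0.127,0.07],[0,0,0],1],
    [[-0.148,-0.127,0.085],[0,0,0],1],
    [[-0.148,-0.127,0.085],[0,0,0],1],
  ],
)

```text
time_s: 2.6
tool_pos: [0.4791, 0.019, 0.2962]
tcp_rot: [[-0.974, 0.226, -0.007], [0.226, 0.974, -0.0], [0.006, -0.002, -1.0]]
force: [0.0, -0.6, -0.2]
opening: -0.0002
grasp_force: 0.0
```

```bash
cat > look.py <<'E'
from fit import *
s=status.sense(); print(s["time_s"],s["tool_pos"],s["force"],np.array(s["tool_pos"])+.173*np.array(s["tcp_rot"])[:,2])
E
python3 - <<'E'
from look import *
ims=[]
for n in ("top","wrist"):
    c=eyes.camera(n); im=c["pixels"]; ims.append(im if n=="wrist" else cv2.resize(im[80:330,160:480],(512,400)))
    for q in ("dish",):
        for r in eyes.regions_of(q,n)[:2]:
            v,u=np.nonzero(r["pixels"]&(c["range_z"]>0)); P=world(c,np.c_[u,v]); print(n,r["conf"],r["uv"],np.median(P,0),(P.min(0)+P.max(0))/2,P.min(0),P.max(0))
            F=P[abs(P[:,2]-.08)<.004]; print(len(F),F.mean(0)); H=P[P[:,2]>.07]; print(cv2.minEnclosingCircle(np.float32(H[:,:2])))
cv2.imwrite("pics/b.png",cv2.resize(cv2.cvtColor(np.hstack(ims),cv2.COLOR_RGB2BGR),None,fx=.69,fy=.69))
E
```

```text
2.6 [0.4791 0.019  0.2962] [ 0.026  -0.6123 -0.1848] [0.478  0.019  0.1232]
wrist 0.88 [322.2, 220.2] [0.4763 0.0214 0.0799] [0.4843 0.0171 0.0689] [ 0.4529 -0.0127 -0.0006] [0.5158 0.0468 0.1384]
4047 [0.4777 0.0198 0.0796]
((0.4809853434562683, 0.01933821476995945), 0.02822876162827015)
```

View pics/b.png

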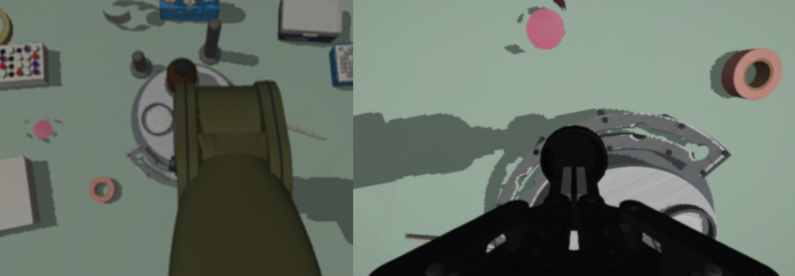

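The left panel (top) shows the arm hiding the dish but the beaker still visible. The right panel (wrist) shows the dish at (575,155) with the shut fingertips over it. Measured dish centre is (0.481, 0.019). I'll descend to just above the floor.

Emit:
jog_arm(
  targets=[
    [[-0.003,0,0.015],[0,0,0],1],
    [[-0.003,0,0.034],[0,0,0],1],
    [[-0.003,0,0.034],[0,0,0],1],
    [[-0.003,0,0.034],[0,0,0],1],
  ],
)

```text
time_s: 3.13
tool_pos: [0.4832, 0.0197, 0.2659]
tcp_rot: [[-0.975, 0.223, -0.0], [0.223, 0.975, -0.0], [0.0, -0.0, -1.0]]
force: [0.2, -0.1, 0.1]
opening: -0.0002
grasp_force: 0.0
```

Emit:
jog_arm(
  targets=[
    [[0.002,-0.001,0.008],[0,0,0],1],
    [[0.002,-0.001,0.013],[0,0,0],1],
    [[0.002,-0.001,0.018],[0,0,0],1],
    [[0.002,-0.001,0.023],[0,0,0],1],
    [[0.002,-0.001,0.026],[0,0,0],1],
    [[0.002,-0.001,0.026],[0,0,0],1],
    [[0.002,-0.001,0.026],[0,0,0],1],
  ],
)

```text
time_s: 3.72
tool_pos: [0.4817, 0.0188, 0.2399]
tcp_rot: [[-0.975, 0.224, 0.001], [0.224, 0.975, 0.0], [-0.001, 0.001, -1.0]]
force: [-0.5, 0.6, 6.8]
opening: -0.0
grasp_force: 3.4
```

Emit:
jog_arm(
  targets=[
    [[0,0,0.001],[0,0,0],1],
    [[0,0,0.002],[0,0,0],1],
    [[0,0,0.002],[0,0,0],1],
  ],
)

```text
time_s: 3.97
tool_pos: [0.4817, 0.0187, 0.2384]
tcp_rot: [[-0.975, 0.224, 0.002], [0.224, 0.975, 0.0], [-0.002, 0.001, -1.0]]
force: [-2.0, -1.1, 9.6]
opening: -0.0002
grasp_force: 4.8
```

The plunger is at its stop (9.6 N). Swinging it clockwise along the arc, about four fifths of the way first.

Emit:
jog_arm(
  targets=[
    [[0.003,0.006,0],[0,0,0],1],
    [[0.005,0.0125,0],[0,0,0],1],
    [[0.0075,0.019,0],[0,0,0],1],
    [[0.009,0.0255,0],[0,0,0],1],
    [[0.0107,0.032,0],[0,0,0],1],
    [[0.012,0.039,0],[0,0,0],1],
    [[0.0126,0.0455,0],[0,0,0],1],
    [[0.013,0.0525,0],[0,0,0],1],
    [[0.013,0.0525,0],[0,0,0],1],
  ],
)

```text
time_s: 4.72
tool_pos: [0.4814, 0.0738, 0.2384]
tcp_rot: [[-0.975, 0.223, 0.003], [0.223, 0.975, 0.001], [-0.003, 0.002, -1.0]]
force: [0.4, 1.3, 8.9]
opening: 0.0001
grasp_force: 4.1
```

```bash
cat > ang.py <<'E'
from look import *
ax=np.array([.6075,.047])
for n in ("wrist","scene","top"):
    c=eyes.camera(n); save(c,f"{n}_{s['time_s']:.2f}.png"); P,C=cloud(c)
    for q in ("dish","bottle","beaker"):
        for r in eyes.regions_of(q,n)[:1]:
            v,u=np.nonzero(r["pixels"]&(c["range_z"]>0)); Q=world(c,np.c_[u,v])
            if q=="dish": Q=Q[(Q[:,2]>.055)&(Q[:,2]<.1)]; 
            if q=="bottle": Q=Q[abs(Q[:,2]-.175)<.004]
            if q=="beaker": Q=Q[abs(Q[:,2]-.13)<.08]
            if len(Q)<5: continue
            m=(Q.min(0)+Q.max(0))/2; e=cv2.minEnclosingCircle(np.float32(Q[:,:2])); d=np.array(e[0])-ax
            print(n,q,round(r["conf"],2),len(Q),m,e,"bearing",np.degrees(np.arctan2(d[1],d[0])),"z",np.percentile(Q[:,2],[5,50,95]))
E
python3 ang.py
```

```text
4.7167 [0.4814 0.0738 0.2384] [0.3985 1.2662 8.9009] [0.4819 0.0741 0.0654]
wrist dish 0.95 6905 [0.4757 0.0732 0.0775] ((0.47981739044189453, 0.07298315316438675), 0.02812853641808033) bearing 168.49748673324171 z [0.0637 0.0654 0.075 ]
wrist beaker 0.83 31 [0.3814 0.0335 0.0601] ((0.38136589527130127, 0.03349824249744415), 0.003019924508407712) bearing -176.5831053246105 z [0.0521 0.055  0.0689]
scene dish 0.51 143 [0.4764 0.0706 0.0687] ((0.4753681421279907, 0.06986459344625473), 0.028158746659755707) bearing 170.18254423596008 z [0.0623 0.0672 0.074 ]
scene bottle 0.64 31 [0.6678 0.0349 0.1742] ((0.6683481931686401, 0.03504261001944542), 0.013708783313632011) bearing -11.117633776884622 z [0.1719 0.1744 0.1767]
top beaker 0.63 32 [0.6373 0.109  0.0622] ((0.6361337900161743, 0.10894256830215454), 0.009998288005590439) bearing 65.19062113957878 z [0.0597 0.0619 0.0638]
```

The dish follows the fingertip and stays fully pressed (floor at 65 mm). It has turned about 24°, so about 6° remains.

Emit:
jog_arm(
  targets=[
    [[0,0.004,0],[0,0,0],1],
    [[0,0.008,0],[0,0,0],1],
    [[0,0.011,0],[0,0,0],1],
    [[0,0.0125,0],[0,0,0],1],
    [[0,0.0125,0],[0,0,0],1],
    [[0,0.0125,0],[0,0,0],1],
  ],
)

```text
time_s: 5.82
tool_pos: [0.4842, 0.0853, 0.2384]
tcp_rot: [[-0.975, 0.224, 0.003], [0.224, 0.975, 0.001], [-0.003, 0.002, -1.0]]
force: [-0.2, 0.3, 7.0]
opening: -0.0002
grasp_force: 3.7
```

```bash
python3 ang.py
```

```text
5.8167 [0.4842 0.0853 0.2384] [-0.2111  0.3365  6.9528] [0.4848 0.0854 0.0654]
wrist dish 0.66 6856 [0.4782 0.0843 0.0694] ((0.4827118515968323, 0.08427640050649643), 0.028153859078884125) bearing 163.3681954237751 z [0.0637 0.0653 0.0749]
wrist beaker 0.64 26 [0.3813 0.0339 0.0548] ((0.3814697861671448, 0.03389893099665642), 0.0030551401432603598) bearing -176.68275740578216 z [0.0522 0.056  0.0577]
scene dish 0.6 140 [0.4788 0.0812 0.0668] ((0.4799678921699524, 0.08127563446760178), 0.02877696417272091) bearing 164.95662082758489 z [0.0619 0.0674 0.0739]
scene bottle 0.7 35 [0.6656 0.0269 0.1749] ((0.6656080484390259, 0.028994914144277573), 0.015116044320166111) bearing -17.215871232230246 z [0.1713 0.1747 0.1767]
top bottle 0.66 147 [0.6691 0.0301 0.1749] ((0.66926509141922, 0.030100014060735703), 0.01347654964774847) bearing -15.302562348708799 z [0.1723 0.1751 0.1776]
```

About 28.5° turned, so I'll add 2.5 mm, let it settle and then release straight up.

Emit:
jog_arm(
  targets=[
    [[-0.0005,0.0025,0],[0,0,0],1],
    [[-0.0005,0.0025,0],[0,0,0],1],
    [[-0.0005,0.0025,0],[0,0,0],1],
    [[-0.0005,0.0025,-0.005],[0,0,0],1],
    [[-0.0005,0.0025,-0.01],[0,0,0],1],
    [[-0.0005,0.0025,-0.015],[0,0,0],1],
    [[-0.0005,0.0025,-0.022],[0,0,0],1],
    [[-0.0005,0.0025,-0.04],[0,0,0],1],
    [[-0.0005,0.0025,-0.06],[0,0,0],1],
    [[-0.0005,0.0025,-0.06],[0,0,0],1],
  ],
)

```text
time_s: 7.25
tool_pos: [0.4852, 0.0875, 0.3003]
tcp_rot: [[-0.975, 0.224, 0.004], [0.224, 0.975, 0.001], [-0.004, 0.002, -1.0]]
force: [0.2, -0.4, -0.4]
opening: 0.0
grasp_force: 0.0
```

```bash
python3 ang.py
```

```text
7.25 [0.4852 0.0875 0.3003] [ 0.2223 -0.44   -0.4246] [0.4859 0.0876 0.1273]
wrist dish 0.83 6174 [0.4836 0.0837 0.0737] ((0.4876394271850586, 0.0810515359044075), 0.034810904413461685) bearing 164.14052898762193 z [0.0786 0.0799 0.0898]
scene dish 0.8 210 [0.4815 0.0835 0.082 ] ((0.4828420877456665, 0.0833679735660553), 0.030790163204073906) bearing 163.7358069273999 z [0.0767 0.0812 0.0888]
scene bottle 0.97 29 [0.6639 0.0259 0.1741] ((0.663866400718689, 0.02762831375002861), 0.013283048756420612) bearing -18.966531451227578 z [0.1721 0.1748 0.1765]
top bottle 0.57 143 [0.6692 0.0291 0.1748] ((0.6696780920028687, 0.029090801253914833), 0.013916683383286) bearing -16.068024253923312 z [0.1725 0.1747 0.1772]
```

The floor is back at 80 mm, so the plunger is fully out. One last look before handing in.

```bash
python3 - <<'E'
import cv2
a=cv2.imread("pics/scene_7.25.png")[120:300,180:440]; b=cv2.imread("pics/wrist_7.25.png")
cv2.imwrite("pics/f.png",cv2.hconcat([cv2.resize(a,(400,277)),cv2.resize(b,(400,277))]))
E
```

```text
(no output)
```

View pics/f.png

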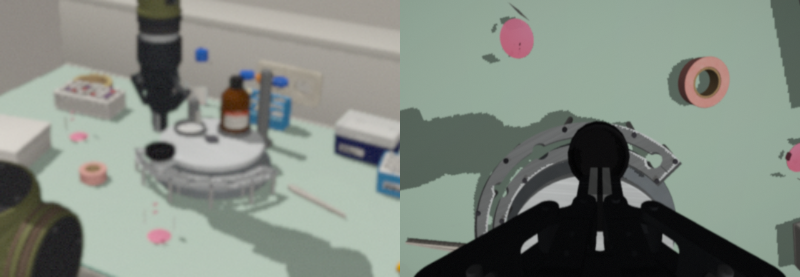

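The bottle at (236,105) is now in front of the tall post at (265,105). The dish at (160,150) has sprung up, with exactly one hole left beyond it (wrist view, 655,160). Tape, forceps and beaker are undisturbed and the fingers are clear.

```bash
python3 -c "
from bench import workorder
print(workorder.hand_in())"
```

```text
the job is handed in; nothing more can be done
None
```

The job is handed in: I pressed the plunger, swung it one hole clockwise so the amber bottle stands in front of the tall post, and let it spring fully out (dish floor back at 80 mm), with the gripper clear at about 7 s on the robot's clock.

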